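# Put the refractometer away in its case and snap the case shut

### The arm

A 6-joint arm with a two-finger parallel gripper is mounted at the origin on the work surface. World frame = base frame: x ahead of the robot, y to its left, z up, the work surface at z = 0. Lengths are in m, angles in degrees, forces in N, time in s.
With the tool pointing down it reaches from about 0.25 to 0.725 m from the base axis. Payload 9.7 kg.
Tool frame: the origin (TCP) lies between the finger pads; the fingertips stand 25 mm ahead of it and the grasp point (between the pads) lies 6 mm ahead of it; z points along the fingers, y is the line along which they close (so a half turn about z gives the same grasp; the last joint's range is limited). The gripper opens to 85 mm and grips with 20 to 120 N. Pads are 22 mm wide; open, the fingers measure 114 mm over their backs; the gripper's body (76 mm by 85 mm) begins 54 mm behind the grasp point. The pads swing forward as they close: fully open they stand 13 mm farther back than shut.
Start: joints at [-66.234, 4.979, 10.078, 95.1, 0, 90], TCP at [0.222, -0.503, 0.256] pointing down, gripper open.
Joint ranges: [-179.16, 179.16], [-48.56, 103.87], [-65.8, 70.77], [-126.05, 130.52], [-82.76, 87.17], [-180, 180]. Speed limits (degrees/s): [127.2, 127.2, 147.25, 180, 180, 180].

### API

Orientations are given as [roll, pitch, yaw] about the fixed x, y, z axes, in that order (R = Rz(yaw) Ry(pitch) Rx(roll)).
In Python, from workcell import bot, optics, telemetry, job_done gives the robot as it stands (bot), with the cameras (optics), the readings (telemetry) and the job as plain functions.
- The arm moves only by the shell command python3 drive.py [FORCE], which reads ROWS from standard input. ROWS is 1 to 5 rows, one to a line, with the numbers parted by commas; each row has 5 numbers: dx, dy, dz in m, then a turn about the tool's z in degrees, then the finger opening in m; each row is the pose to reach, as a shift and turn from the pose commanded when the command began, along the tool's axes at that moment; what a row does not reach only later rows make up. A row lasts 1/12 s, in which the tool goes at most 0.0417 m and 7.16 degrees, less where a joint would pass 70% of its speed; a pose out of reach is approached as far as the arm can. The fingers move at their own pace and stop on an object; FORCE is the grip in N (left out, the last holds). Time passes only in rows, so rows that do not move let the fingers close. It prints the time, the measured TCP pose, the force, the opening and the grip force at its end. Input that does not fit is refused with a message, and nothing moves.
- telemetry.get_obs(): the state, without advancing time (a new reading comes with each control period).
- optics.camera(name): name is "scene" or "top" or "wrist"; returns the picture (480x640x3 uint8, blue, green, red); there is no depth.
- optics.camera_info(name): a dict with "mtx" (3x3 intrinsics, pixels), "k1" (the pictures are not rectified: a ray, as slopes to the right and down, at radius r is drawn at 1 + k1 r^2 times it, then the intrinsics apply), "extrinsics" (4x4, takes a point from camera to world coordinates). Camera axes: x right, y down, z forward; pixel columns grow to the right and rows downward; lengths in m; the calibration is good to about 2 mm. A picture is of the moment at which its call begins: read the wrist's pose just before it. camera_info takes no time and is no camera call; for the wrist camera it gives the pose at the moment of the call.
- job_done(): hands the job in; it is judged then, once.
The state is a dict: "time": time; "q": joint angles; "qd": joint speeds; "joint_efforts": joint torques, N m; "ee_pos": TCP position; "tcp_rot": TCP orientation; "wrist_force": force on the tool from outside, world axes, zero at the start; "torque": the same for the moment, N m; "opening": finger opening in m; "grasp_force": force on a finger pad.
Only numpy, scipy, OpenCV 4.12 (cv2) and the standard library are available. Lean on these libraries where they do the work, as an engineer would, in place of code of your own. Each camera call takes 0.05 s, during which the arm holds its last target. There are 200 camera calls.

### The job

The rinsed refractometer in the draining rack is dry: put it away in its carry case, lying in its cut-out with the display up and its rounded nose in the rounded end, and shut the case so that both catches snap home. Do not drop it, do not force the lid, and leave the other things on the bench as they are.

Things in the scene. Friction and masses are not known exactly. Their poses are not given: they have to be found in the camera images.
- refractometer: white handheld meter 150 x 56 x 32 mm, 170 to 340 g, the one with a half-round nose (radius 28, steel sample well in its face). Origin: centre of its back face. +x to the nose (75 mm each way), +y across (28 mm each way), +z out of the display (32 mm from the back). Starts on its long -y edge in a rack slot, display roughly away from the robot, nose roughly left. Balanced at the origin
- nose (a point): tip of the refractometer's rounded nose, at half thickness
- rack: low steel draining rack, fixed, origin at the centre of its underside. Two rails along its x at y = -45 and 45 mm, tops 10 mm up. Slots at x = -66, 0, 66 mm, each held by four upright pins on the rails (36 mm clear between them along x, tops 47 mm up); free for fingers between the rails. Its three meters swap slots
- thermometer: another white meter on edge in the rack, plain box with square ends 130 x 50 x 32 mm; leave it
- timer: a third white device on edge in the rack, plain box with square ends 96 x 54 x 32 mm; leave it
- case: grey carry case, fixed, base 166 (x) x 200 (y) x 66 mm high, walls 4 mm; origin at the centre of its underside, front at -x, hinge along the back top edge (x = 83, 66 mm up). Grey foam inside, top 60 mm up, the floor of its cut-out black. Two sprung steel catches stand 10 mm before the front wall at y = -55 and 55 mm, tops 81 mm up; the ribs on the lid's front edge snap under their noses
- cutout (a point): centre of the floor of the foam cut-out, 14 mm above the bench, at x = -18, y = 0 of the case, axes as the case's: the refractometer's origin belongs here. Cut-out 62 (x) x 156 (y) x 46 mm deep, its rounded end to +y (left). In the middle of each long side a finger recess, as deep, 60 mm along y and 30 mm across x
- lid_edge (a point): middle of the lid's free (front) edge on its outer face, 166 mm from the hinge; the lid is a flat shell 18 mm thick, 200 mm along y
- case_lid (a joint): lid angle, rad: 0 shut and flush, about 1.8 open at the start, stop at 1.9. Stiff damped hinge: the lid stays where left above about 1 rad and sinks slowly below that, until it rests ajar on the catches at about 0.065. From there about 15 N down near the front edge snaps it past both catches, which hold it at 0; over 40 N is forcing it
- tip_box: pipette tip box with a clear lid, 88 x 128 x 92 mm, loose; origin at the centre of its underside; leave it
- flask: conical glass flask, 72 mm wide, 104 mm high, loose; origin at the centre of its underside; leave it
- marker: marker pen 130 mm long, 16 mm thick, lying on the far part of the bench paper, loose; origin under its middle; leave it. The paper between rack and case is otherwise free

How it is judged (in metres and radians):
At the end, for the whole second after the job is handed in: the refractometer lies still in the cut-out, down on its floor (within 5 mm), display up, nose to the rounded end (within 6 and 7 mm sideways and lengthways), and the lid is shut past its catches (under 0.02 rad) (value of joint case_lid below 0.02 rad and x of refractometer in the frame of cutout between -0.006 and 0.006 m and y of refractometer in the frame of cutout between -0.007 and 0.007 m and z of refractometer in the frame of cutout below 0.005 m and angle between refractometer's own z axis and vertical below 0.1 rad and y of nose in the frame of cutout above 0.06 m and linear speed of refractometer below 0.02 m/s); the robot touches nothing.
It fails at once if the refractometer dropped (over 0.6 m/s while the fingers do not touch it) (contact force between the fingers and refractometer below 0.02 N and linear speed of refractometer above 0.6 m/s).
It fails at once if the case or its lid forced by the fingers with over 40 N (contact force between the fingers and case above 40 N).
It fails at once if another meter in the rack moved over 30 mm (distance of any of thermometer, timer from where it was at the start of the episode above 0.03 m).
It fails at once if another thing on the bench moved over 30 mm (distance of any of tip_box, flask, marker from where it was at the start of the episode above 0.03 m).
It also fails if it takes over 72 s, if anything falls off the work surface, if the arm or the gripper's body presses on something with over 40 N, if the wrist force passes 120 N, or if a joint passes its speed limit or range.

## Working session

There is one attempt and no reset: what is moved stays moved. The work goes in short steps, Python scripts to look and compute and a shell command to move; the robot and the scene stay as the last step left them, time stands still between calls to the robot, and variables do not carry over. Pictures are saved under pics/ and viewed, at most 10 in all, crops included, and the job is handed in when it is done.

```bash
ls; mkdir -p pics
python3 - <<'E'
from workcell import bot, optics, telemetry, job_done
import cv2,numpy as np
for n in("scene","top","wrist"):
    i=optics.camera_info(n);print(n,np.round(i["mtx"],1).tolist(),i["k1"],np.round(i["extrinsics"],3).tolist())
    im=optics.camera(n);cv2.imwrite(f"pics/{n}0.png",im)
o=telemetry.get_obs();print({k:np.round(v,3) for k,v in o.items()})
E
```

```text
drive.py
pics
workcell.py
scene [[455.4, 0.0, 323.2], [0.0, 455.4, 242.7], [0.0, 0.0, 1.0]] -0.05755651807053704 [[-0.025, 0.772, -0.635, 1.124], [1.0, 0.028, -0.006, 0.05], [0.013, -0.635, -0.772, 0.769], [0.0, 0.0, 0.0, 1.0]]
top [[548.5, 0.0, 320.3], [0.0, 548.5, 240.5], [0.0, 0.0, 1.0]] -0.12587931773865957 [[0.024, -0.991, 0.135, 0.396], [-1.0, -0.026, -0.013, 0.051], [0.016, -0.134, -0.991, 1.298], [0.0, 0.0, 0.0, 1.0]]
wrist [[426.5, 0.0, 317.8], [0.0, 426.5, 236.5], [0.0, 0.0, 1.0]] -0.054566793518895804 [[0.404, -0.873, -0.275, 0.292], [-0.915, -0.385, -0.121, -0.473], [-0.0, 0.301, -0.954, 0.372], [0.0, 0.0, 0.0, 1.0]]
{'time': np.float64(0.15), 'q': array([-66.236,   5.004,  10.045,  95.1  ,   0.   ,  90.   ]), 'qd': array([0.032, 0.019, 0.199, 0.068, 0.098, 0.048]), 'joint_efforts': array([-1.0000e-03, -5.2076e+01,  4.6504e+01,  1.4000e-02, -0.0000e+00,
       -0.0000e+00]), 'ee_pos': array([ 0.222, -0.503,  0.256]), 'tcp_rot': array([-179.94 ,   -0.   ,   23.764]), 'wrist_force': array([-0.002,  0.419, -0.278]), 'torque': array([-0.002,  0.013, -0.045]), 'grasp_force': np.float64(0.0), 'opening': np.float64(0.085)}
```

View pics/top0.png

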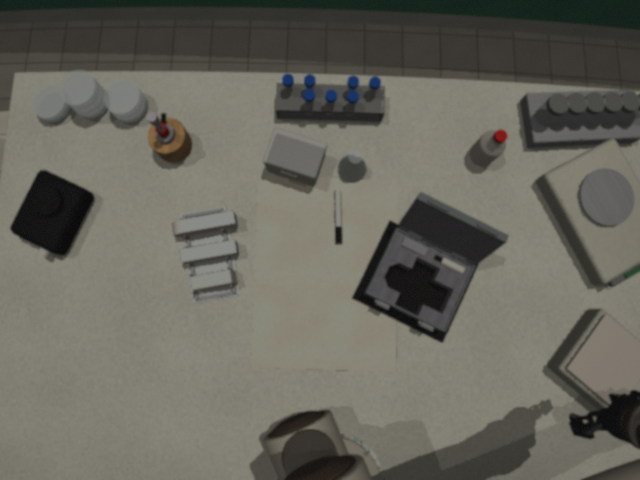

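View pics/scene0.png

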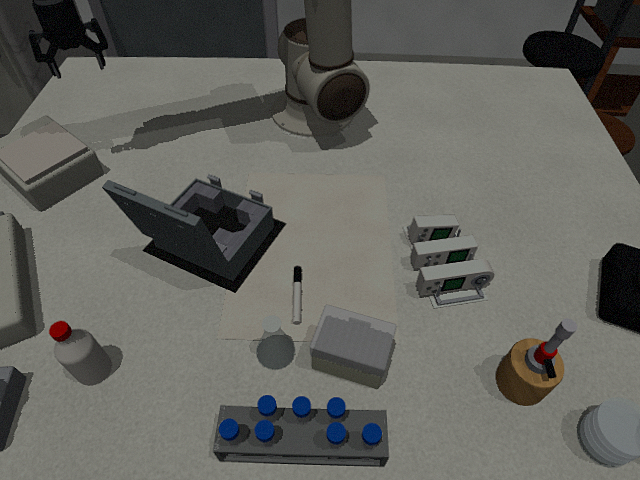

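The top picture shows the rack at columns 175–240, rows 210–300. The marker is at (338,215), and the case is at columns 355–505 with its hinge at upper right. The scene picture shows the refractometer as the meter farthest from the robot, its round nose at (490,275) pointing to the robot's left.

```bash
cat > h.py <<'E'
from workcell import bot, optics, telemetry, job_done
import cv2,numpy as np
def rays(n,px,info=None):
    i=info or optics.camera_info(n);K=np.array(i["mtx"],float);E=np.array(i["extrinsics"])
    u=cv2.undistortPoints(np.array(px,float).reshape(-1,1,2),K,np.array([i["k1"],0,0,0,0.]))[:,0]
    return E[:3,3],np.c_[u,np.ones(len(u))]@E[:3,:3].T
def plane(n,px,z,info=None):
    o,d=rays(n,px,info);return o+d*((z-o[2])/d[:,2])[:,None]
def tri(o1,d1,o2,d2):
    A=[];b=[]
    M=np.zeros((3,3));v=np.zeros(3)
    for o,d in((o1,d1),(o2,d2)):
        d=d/np.linalg.norm(d);P=np.eye(3)-np.outer(d,d);M+=P;v+=P@o
    return np.linalg.solve(M,v)
def snap(name):
    i=optics.camera_info("wrist");im=optics.camera("wrist");cv2.imwrite(f"pics/{name}.png",im);np.save(f"pics/{name}.npy",i,allow_pickle=True);return im,i
def load(name): return cv2.imread(f"pics/{name}.png"),np.load(f"pics/{name}.npy",allow_pickle=True).item()
def totool(dw):
    from scipy.spatial.transform import Rotation as R
    return R.from_euler("xyz",telemetry.get_obs()["tcp_rot"],degrees=True).inv().apply(dw)
E
python3 - <<'E'
from h import *
print(plane("top",[[205,222],[175,222],[237,216],[208,250],[212,280]],.06).round(3).tolist())
print(plane("top",[[420,285],[385,228],[355,298],[443,338]],.05).round(3).tolist())
print(plane("scene",[[455,270]],.06).round(3))
E
python3 - <<'E'
from h import *
print(totool(np.array([.1,.0,0])),totool(np.array([0,.1,0])))
E
echo '0.02,-0.01,-0.04,-7,0.085
0.04,-0.03,-0.07,-14,0.085
0.07,-0.055,-0.10,-21,0.085
0.10,-0.08,-0.12,-28,0.085
0.135,-0.105,-0.12,-35,0.085' | python3 drive.py; echo '0.03,0.01,0,-7,0.085
0.06,0.02,0,-14,0.085
0.09,0.03,0,-21,0.085
0.12,0.04,0,-28,0.085
0.15,0.05,0,-28,0.085' | python3 drive.py
```

```text
time: 0.57
ee_pos: [0.2965, -0.3634, 0.3779]
tcp_rot: [179.8, 0.1, 59.0]
wrist_force: [2.5, -1.2, 0.5]
opening: 0.0849
grasp_force: 0.0
time: 0.98
ee_pos: [0.4179, -0.2605, 0.3747]
tcp_rot: [-180.0, -0.0, 87.2]
wrist_force: [-0.2, -0.4, 0.1]
opening: 0.0852
grasp_force: 0.0
```

```bash
echo '0.04,0,0,0,0.085
0.08,0,0,0,0.085
0.08,0,0,0,0.085
0.08,0,0,0,0.085' | python3 drive.py; python3 -c "
from h import *
snap('c1')"; echo '0.04,0,0,0,0.085
0.08,0,0,0,0.085
0.12,0,0,0,0.085
0.12,0,0,0,0.085
0.12,0,0,0,0.085' | python3 drive.py;python3 -c "
from h import *
snap('c2');a=load('c1')[0];b=load('c2')[0]
cv2.imwrite('pics/c12.png',np.vstack([cv2.resize(np.hstack([a,b]),(800,300))]))"
```

```text
time: 1.32
ee_pos: [0.4217, -0.1803, 0.375]
tcp_rot: [180.0, 0.0, 87.0]
wrist_force: [-0.7, -0.1, 0.7]
opening: 0.0852
grasp_force: 0.0
time: 1.78
ee_pos: [0.4285, -0.0617, 0.3747]
tcp_rot: [180.0, 0.0, 86.9]
wrist_force: [0.2, -0.1, 0.7]
opening: 0.0854
grasp_force: 0.0
```

View pics/c12.png

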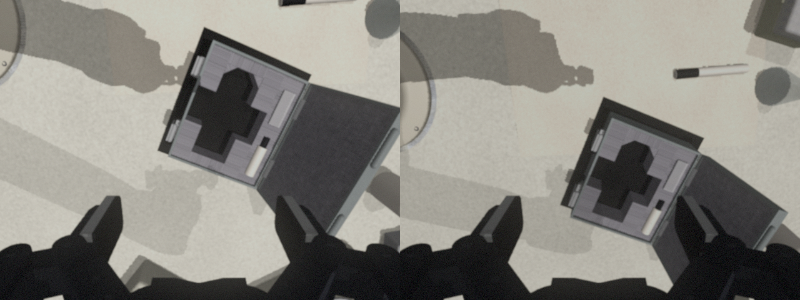

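The view shows the case in both wrist frames. In the first, the cut-out is centred near pixel (364,175) of the full 640-wide frame, with the rounded end up (+y) and the lid at right. The marker and tip box are clear of it.

Run:
```python
from h import *
# rectify both views onto plane z=0.06: 1 px = 0.5 mm, window x .30-.60,y -.32..-.02
def rect(n,z):
    im,i=load(n);K=np.array(i["mtx"]);E=np.array(i["extrinsics"]);Ei=np.linalg.inv(E)
    X,Y=np.meshgrid(.30+np.arange(600)*.0005,-.02-np.arange(600)*.0005)
    P=np.c_[X.ravel(),Y.ravel(),np.full(X.size,z)]
    r=cv2.Rodrigues(Ei[:3,:3])[0]
    uv=cv2.projectPoints(P,r,Ei[:3,3],K,np.array([i["k1"],0,0,0,0.]))[0].reshape(600,600,2).astype(np.float32)
    return cv2.remap(im,uv,None,cv2.INTER_LINEAR)
a=rect('c1',.06);b=rect('c2',.06)
cv2.imwrite('pics/r12.png',np.hstack([cv2.resize(a[60:,:],(400,360)),cv2.resize(b[60:,:],(400,360))]))
for q in(a,b):
    print([q[y,x].tolist() for x,y in((290,300),(230,250),(200,300),(300,230))])
np.save('pics/a.npy',a);np.save('pics/b.npy',b)
```

```text
[[39, 41, 40], [74, 75, 71], [35, 34, 36], [139, 132, 136]]
[[23, 26, 29], [89, 91, 87], [55, 54, 55], [126, 121, 124]]
```

View pics/r12.png

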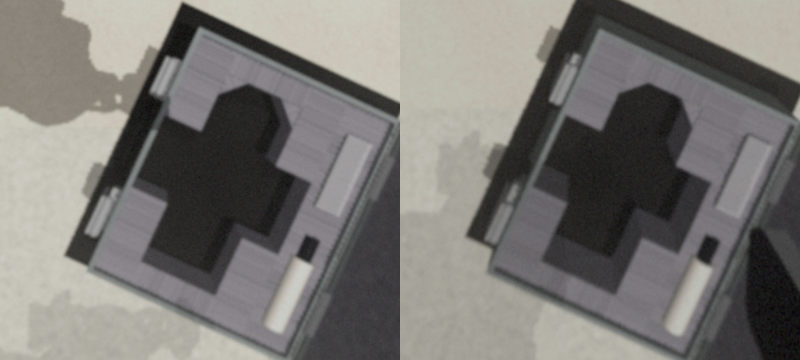

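Run:
```python
import numpy as np,cv2
for f in'ab':
    q=cv2.GaussianBlur(np.load(f'pics/{f}.npy'),(5,5),0).astype(int)
    m=((q.mean(2)>92)&(q[...,0]-q[...,1]>2)).astype(np.uint8)*255
    m=cv2.morphologyEx(m,cv2.MORPH_CLOSE,np.ones((5,5)));m=cv2.morphologyEx(m,cv2.MORPH_OPEN,np.ones((5,5)))
    cs,_=cv2.findContours(m,cv2.RETR_CCOMP,cv2.CHAIN_APPROX_NONE)
    for c in sorted(cs,key=cv2.contourArea)[::-1][:3]:
        p=cv2.approxPolyDP(c,7,True)[:,0]
        print(f,cv2.contourArea(c),(np.c_[.30+p[:,0]*.0005,-.02-p[:,1]*.0005]*1000).round().astype(int).tolist())
```

```text
a 67634.0 [[452, -78], [427, -128], [427, -137], [451, -147], [463, -121], [484, -112], [510, -123], [518, -148], [508, -174], [532, -186], [509, -238], [482, -229], [462, -270], [406, -246], [424, -201], [400, -190], [372, -249], [514, -314], [591, -142]]
a 5940.0 [[531, -226], [540, -230], [536, -252], [516, -296], [508, -302], [495, -289], [516, -244]]
a 4756.0 [[567, -152], [569, -159], [576, -158], [578, -162], [556, -210], [548, -211], [538, -206], [537, -198], [557, -154]]
b 64728.5 [[452, -79], [426, -136], [450, -146], [465, -119], [487, -112], [509, -122], [519, -148], [508, -174], [533, -186], [508, -240], [482, -229], [463, -269], [458, -270], [405, -246], [423, -202], [399, -192], [373, -250], [513, -313], [591, -142]]
b 6341.5 [[536, -227], [540, -233], [534, -259], [514, -303], [504, -303], [495, -288], [516, -241], [522, -240], [529, -226]]
b 4423.5 [[564, -150], [578, -161], [564, -194], [556, -196], [552, -211], [536, -199], [553, -199], [540, -189], [557, -152]]
```

```bash
python3 - <<'E'
import numpy as np
W=np.array([[462.5,-269.5],[405.5,-246],[482,-229],[508,-174],[532.5,-186],[508.5,-239],[423.7,-201.5],[450.5,-146.5]])
L=np.array([[31,-78],[-31,-78],[31,-30],[31,30],[61,30],[61,-30],[-31,-30],[-31,30.]])
a=W-W.mean(0);b=L-L.mean(0);H=b.T@a
th=np.arctan2(H[0,1]-H[1,0],H[0,0]+H[1,1]);R=np.array([[np.cos(th),-np.sin(th)],[np.sin(th),np.cos(th)]])
t=W.mean(0)-R@L.mean(0);print(np.degrees(th),t,(W-(L@R.T+t)).round(1).tolist(),"case",t+R@[18,0],"lid hinge mid",t+R@[101,0],"front",t+R@[-65,0])
E
echo '0.04,0.02,0,0,0.085
0.08,-0.01,0,0,0.085
0.12,-0.03,0,0,0.085
0.16,-0.05,0,0,0.085
0.20,-0.07,0,0,0.085' | python3 drive.py
echo '0.04,0.02,0,0,0.085
0.08,0.04,0,0,0.085
0.11,0.05,0,0,0.085
0.11,0.05,0,0,0.085
0.11,0.05,0,0,0.085' | python3 drive.py
```

```text
-24.625993872865823 [ 465.91254923 -187.35650835] [[0.9, 1.7], [0.3, -0.7], [0.4, -1.5], [1.4, -1.0], [-1.4, -0.5], [-0.4, 1.0], [-1.5, 0.2], [0.3, 0.7]] case [ 482.27539807 -194.85698686] lid hinge mid [ 557.72631216 -229.44252665] front [ 406.82448397 -160.27144708]
time: 2.25
ee_pos: [0.3771, 0.1236, 0.3745]
tcp_rot: [-180.0, 0.0, 86.5]
wrist_force: [0.4, 0.1, -0.5]
opening: 0.0849
grasp_force: 0.0
time: 2.67
ee_pos: [0.4349, 0.2309, 0.373]
tcp_rot: [-179.8, 0.1, 86.7]
wrist_force: [-0.4, -0.4, 0.6]
opening: 0.0854
grasp_force: 0.0
```

```bash
echo '0,0.04,0,0,0.085
0,0.08,0,0,0.085
0,0.10,0,0,0.085
0,0.10,0,0,0.085
0,0.10,0,0,0.085' | python3 drive.py;python3 -c "
from h import *
snap('k1')"; echo '0.04,0,0,0,0.085
0.08,0,0,0,0.085
0.08,0,0,0,0.085
0.08,0,0,0,0.085' | python3 drive.py;python3 -c "
from h import *
snap('k2');a=load('k1')[0];b=load('k2')[0]
cv2.imwrite('pics/k12.png',np.hstack([a[:400,200:600],b[:400,200:600]]))"
```

```text
time: 3.08
ee_pos: [0.5343, 0.2229, 0.3742]
tcp_rot: [-179.9, 0.0, 86.5]
wrist_force: [0.6, -0.2, -1.2]
opening: 0.0847
grasp_force: 0.0
time: 3.47
ee_pos: [0.5368, 0.3061, 0.3748]
tcp_rot: [-180.0, 0.0, 86.9]
wrist_force: [0.9, -0.1, 1.3]
opening: 0.0853
grasp_force: 0.0
```

View pics/k12.png

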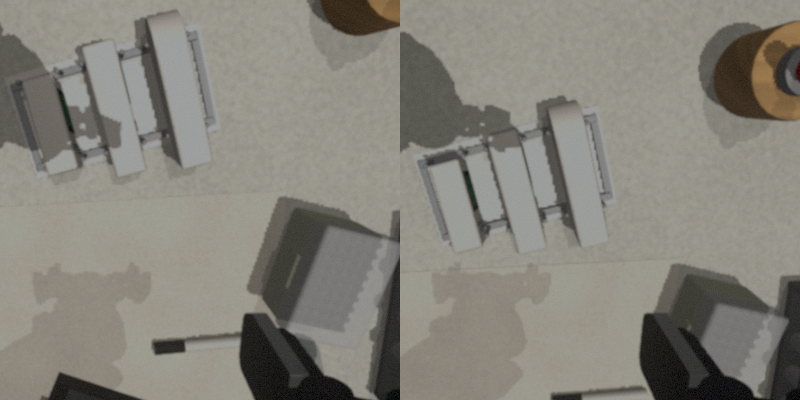

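The refractometer is the rightmost (+x) meter. In frame 1 it runs from its square end near (398,165) to the nose at (362,15) in full-frame pixels, and its sides are well visible.

Run:
```python
from h import *
def rect(n,z):
    im,i=load(n);K=np.array(i["mtx"]);Ei=np.linalg.inv(np.array(i["extrinsics"]))
    X,Y=np.meshgrid(.44+np.arange(500)*.0005,.42-np.arange(500)*.0005)
    uv=cv2.projectPoints(np.c_[X.ravel(),Y.ravel(),np.full(X.size,z)],cv2.Rodrigues(Ei[:3,:3])[0],Ei[:3,3],K,np.array([i["k1"],0,0,0,0.]))[0].reshape(500,500,2).astype(np.float32)
    return cv2.remap(im,uv,None,cv2.INTER_LINEAR)
a=rect('k1',.066);b=rect('k2',.066)
cv2.imwrite('pics/kr.png',np.hstack([a[:,100:],b[:,100:]]))
# square-end corners of top face triangulated from raw picks
i1=load('k1')[1];i2=load('k2')[1]
for p,q in(([385,168],[382,247]),([412,162],[407,240])):
    o1,d1=rays(0,[p],i1);o2,d2=rays(0,[q],i2);print(tri(o1,d1[0],o2,d2[0]).round(4))
for q in(a,b):
    print(q[300,::10].mean(1).astype(int).tolist())
```

```text
[0.6014 0.2315 0.0641]
[0.6302 0.2346 0.0545]
[91, 94, 71, 80, 98, 101, 101, 103, 104, 103, 71, 88, 114, 117, 101, 106, 81, 91, 101, 100, 152, 157, 157, 138, 158, 155, 134, 86, 60, 61, 91, 158, 159, 158, 158, 158, 155, 150, 159, 157, 144, 150, 145, 150, 150, 146, 150, 147, 152, 150]
[143, 145, 124, 116, 146, 154, 155, 153, 155, 155, 103, 77, 154, 156, 153, 150, 91, 122, 155, 153, 155, 156, 156, 132, 61, 128, 145, 154, 95, 81, 87, 154, 156, 156, 155, 156, 155, 140, 150, 144, 146, 148, 147, 145, 146, 148, 147, 148, 149, 147]
```

View pics/kr.png

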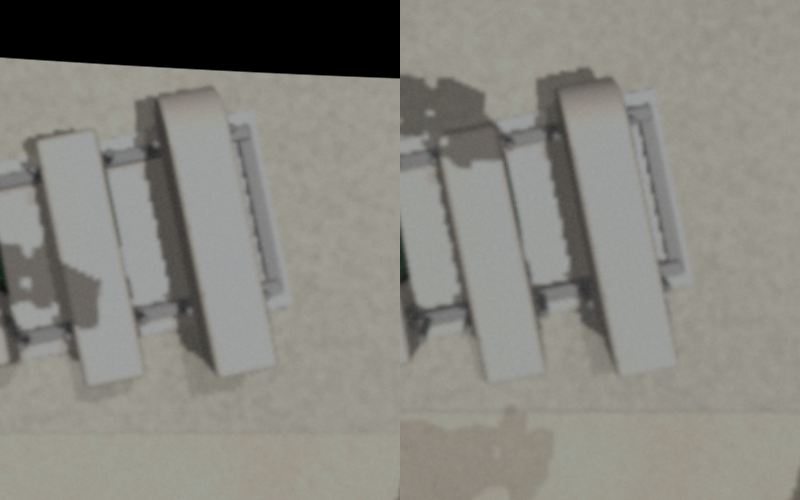

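```bash
echo '0.003,0.03,0.02,-5,0.05
0.006,0.061,0.05,-10,0.05
0.006,0.061,0.09,-15,0.05
0.006,0.061,0.13,-15,0.05
0.006,0.061,0.17,-15,0.05' | python3 drive.py; echo '0,0,0.04,0,0.05
0,0,0.05,0,0.05
0,0,0.05,0,0.05
0,0,0.05,0,0.05' | python3 drive.py;python3 -c "
from h import *
snap('g1')"
```

```text
time: 3.93
ee_pos: [0.599, 0.3059, 0.2037]
tcp_rot: [179.9, -0.0, 101.7]
wrist_force: [0.4, 0.9, -0.5]
opening: 0.0498
grasp_force: 0.0
time: 4.27
ee_pos: [0.5992, 0.3073, 0.1576]
tcp_rot: [179.9, -0.0, 101.7]
wrist_force: [0.1, -0.5, 0.4]
opening: 0.05
grasp_force: 0.0
```

View pics/g1.png

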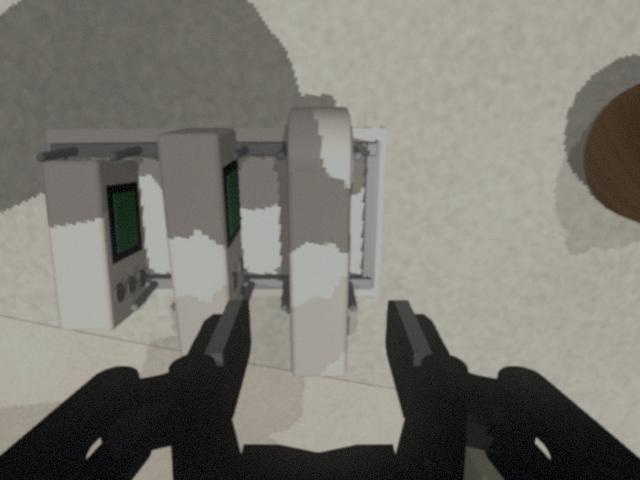

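The meter lies straight up the picture at columns 290–351, centred between the fingers (245 and 390). The gaps to the neighbouring meter are free.

```bash
echo '0,0,0.03,0,0.05
0,0,0.06,0,0.05
0,0,0.09,0,0.05
0,0,0.107,0,0.05
0,0,0.107,0,0.05' | python3 drive.py; echo '0,0,0,0,0.02
0,0,0,0,0.02
0,0,0,0,0.02
0,0,0,0,0.02
0,0,0,0,0.02' | python3 drive.py 45
```

```text
time: 4.73
ee_pos: [0.5985, 0.3077, 0.0467]
tcp_rot: [-179.9, 0.0, 101.8]
wrist_force: [-0.9, 0.1, -0.2]
opening: 0.0501
grasp_force: 0.0
time: 5.15
ee_pos: [0.6004, 0.3087, 0.0513]
tcp_rot: [179.7, -0.1, 101.8]
wrist_force: [0.5, -0.3, 6.9]
opening: 0.0316
grasp_force: 46.5
```

```bash
echo '0,0,-0.02,0,0.02
0,0,-0.05,0,0.02
0,0,-0.08,0,0.02
0,0,-0.10,0,0.02
0,0,-0.10,0,0.02' | python3 drive.py; echo '-0.02,-0.025,0,0,0.02
-0.04,-0.05,0,-0,0.02
-0.06,-0.075,0,5,0.02
-0.08,-0.10,0,11,0.02
-0.10,-0.125,0,17,0.02' | python3 drive.py
```

```text
time: 5.57
ee_pos: [0.6007, 0.3089, 0.1548]
tcp_rot: [179.5, -0.1, 101.8]
wrist_force: [1.1, 0.4, -1.9]
opening: 0.0316
grasp_force: 45.7
time: 5.98
ee_pos: [0.4956, 0.1835, 0.1471]
tcp_rot: [-180.0, 0.0, 84.5]
wrist_force: [-0.4, 0.4, -2.0]
opening: 0.0316
grasp_force: 46.1
```

```bash
echo '-0.025,-0.016,0,5,0.02
-0.05,-0.033,0.02,10,0.02
-0.075,-0.05,0.04,15,0.02
-0.10,-0.066,0.06,19,0.02
-0.10,-0.066,0.08,19,0.02' | python3 drive.py; python3 -c "
from h import *
im,_=snap('g2')
cv2.imwrite('pics/g2b.png',np.hstack([cv2.resize(im,(400,300)),cv2.resize(optics.camera('scene')[130:370,230:550],(400,300))]))"
```

```text
time: 6.4
ee_pos: [0.419, 0.0882, 0.0666]
tcp_rot: [-180.0, 0.1, 65.4]
wrist_force: [1.0, 1.3, -3.1]
opening: 0.0319
grasp_force: 46.2
```

View pics/g2b.png

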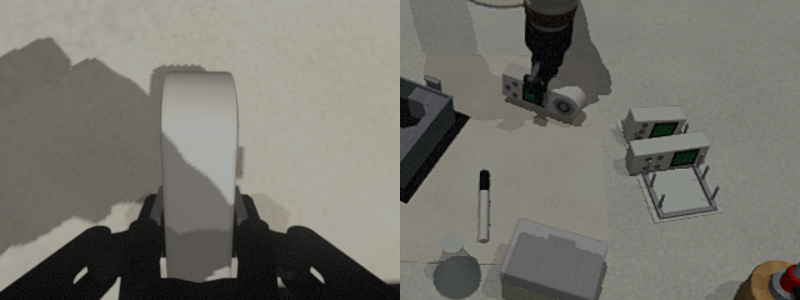

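The meter is held level with its display away from the robot and nose left. The other meters have not moved, and the paper below is clear.

```bash
echo '0,0,0.015,0,0.02
0,0,0.022,0,0.02
0,0,0.023,0,0.02
0,0,0.024,0,0.02
0,0,0.024,0,0.02' | python3 drive.py; echo '0,0,0.001,0,0.02
0,0,0.002,0,0.02
0,0,0.002,0,0.02' | python3 drive.py
```

```text
time: 6.92
ee_pos: [0.4225, 0.0914, 0.0444]
tcp_rot: [180.0, -0.0, 65.8]
wrist_force: [0.2, -0.3, -2.5]
opening: 0.0312
grasp_force: 46.2
time: 7.17
ee_pos: [0.4222, 0.0911, 0.0419]
tcp_rot: [180.0, -0.0, 65.8]
wrist_force: [-0.6, -0.8, -3.0]
opening: 0.0316
grasp_force: 46.2
```

```bash
echo '0,0,0.001,0,0.02
0,0,0.002,0,0.02
0,0,0.002,0,0.02' | python3 drive.py; echo '0,0,0.001,0,0.02
0,0,0.002,0,0.02
0,0,0.002,0,0.02' | python3 drive.py
```

```text
time: 7.42
ee_pos: [0.4222, 0.0911, 0.0413]
tcp_rot: [180.0, -0.0, 65.8]
wrist_force: [-5.7, -1.5, 12.3]
opening: 0.0316
grasp_force: 48.0
time: 7.67
ee_pos: [0.4222, 0.0911, 0.0412]
tcp_rot: [179.9, -0.1, 65.8]
wrist_force: [-16.1, -2.9, 33.1]
opening: 0.0314
grasp_force: 50.6
```

```bash
echo '0,0,-0.002,0,0.02
0,0,-0.004,0,0.02
0,0,-0.004,0,0.02
0,0,-0.004,0,0.036
0,0,-0.004,0,0.046' | python3 drive.py; echo '0,0,-0.01,0,0.046
0,0,-0.02,0,0.046
0,0,-0.025,0,0.046
0,0,-0.025,0,0.046' | python3 drive.py; python3 -c "
from h import *
snap('t1')
cv2.imwrite('pics/t1s.png',optics.camera('scene'))"
```

```text
time: 8.08
ee_pos: [0.4221, 0.091, 0.0416]
tcp_rot: [180.0, -0.0, 65.8]
wrist_force: [-0.1, -0.1, 0.1]
opening: 0.0457
grasp_force: 0.0
time: 8.42
ee_pos: [0.423, 0.0912, 0.0687]
tcp_rot: [179.9, -0.1, 65.8]
wrist_force: [-0.2, 0.4, -0.0]
opening: 0.0462
grasp_force: 0.0
```

```bash
echo '0,-0.004,0,0,0.046
0,-0.008,0,0,0.046
0,-0.011,0,0,0.046
0,-0.014,0,0,0.046
0,-0.017,0,0,0.046' | python3 drive.py; echo '0,-0.003,0,0,0.046
0,-0.006,0,0,0.046
0,-0.009,0,0,0.046
0,-0.012,0,0,0.046
0,-0.012,0,0,0.046' | python3 drive.py;python3 - <<'E'
from h import *
im,i=snap('t2')
g=load('t1')[0]
for n in('t1','t2'):
    g=load(n)[0].mean(2)
    print(n,g[150,200:440:10].astype(int).tolist(),g[300,200:440:10].astype(int).tolist())
E
```

```text
time: 8.93
ee_pos: [0.4064, 0.0981, 0.0669]
tcp_rot: [180.0, -0.0, 65.8]
wrist_force: [3.0, 0.2, 2.4]
opening: 0.0456
grasp_force: 0.9
time: 9.35
ee_pos: [0.3948, 0.1031, 0.0665]
tcp_rot: [-180.0, 0.0, 65.8]
wrist_force: [-0.5, -0.7, -0.2]
opening: 0.0461
grasp_force: 0.0
t1 [109, 106, 103, 118, 168, 143, 103, 154, 159, 160, 159, 160, 157, 158, 157, 159, 155, 167, 169, 162, 165, 162, 165, 165] [105, 99, 99, 102, 59, 34, 80, 85, 109, 112, 112, 116, 112, 110, 110, 112, 99, 159, 144, 72, 80, 162, 165, 161]
t2 [122, 121, 119, 117, 159, 123, 136, 140, 139, 138, 137, 152, 163, 174, 162, 149, 122, 130, 128, 159, 167, 176, 171, 175] [110, 110, 113, 115, 71, 28, 106, 105, 104, 111, 112, 109, 108, 109, 105, 86, 47, 35, 36, 69, 79, 174, 175, 174]
```

```bash
python3 -c "
from h import *
im=load('t2')[0]
cv2.imwrite('pics/t2b.png',np.hstack([cv2.resize(im,(400,300)),cv2.resize(optics.camera('scene')[170:290,280:440],(400,300),interpolation=2)]))"
```

```text
(no output)
```

View pics/t2b.png

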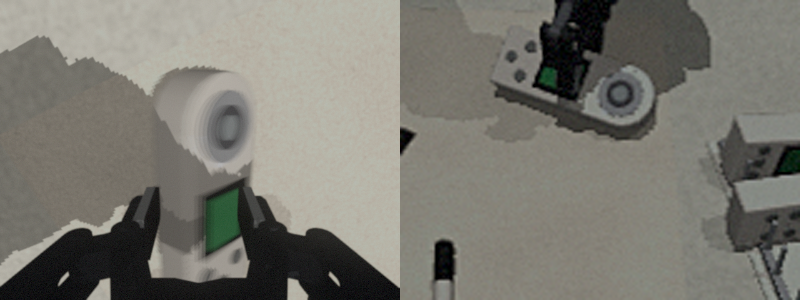

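The meter now leans about 35° towards the robot, against the back finger (left at column 150 of the half-size frame). The display is half up and the nose points up in the picture.

```bash
echo '0,0.005,0,0,0.056
0,0.010,0,0,0.066
0,0.015,0,0,0.076
0,0.0195,0.00,0,0.085
0,0.0195,0.005,0,0.085' | python3 drive.py; echo '0,0,0.006,0,0.085
0,0,0.012,0,0.085
0,0,0.018,0,0.085
0,0,0.024,0,0.085
0,0,0.024,0,0.085' | python3 drive.py
```

```text
time: 9.87
ee_pos: [0.4149, 0.0946, 0.0623]
tcp_rot: [179.9, -0.0, 65.7]
wrist_force: [-0.3, -0.9, 0.2]
opening: 0.0848
grasp_force: 0.0
time: 10.28
ee_pos: [0.4134, 0.095, 0.0434]
tcp_rot: [179.9, -0.1, 65.8]
wrist_force: [-24.1, -11.1, 68.6]
opening: 0.0854
grasp_force: 34.0
```

```bash
echo '0,0,-0.01,0,0.085
0,0,-0.02,0,0.085
0,0,-0.02,0,0.085' | python3 drive.py
python3 - <<'E'
from h import *
im,i=snap('t3');s=optics.camera('scene');cv2.imwrite('pics/t3s.png',s)
g=im.mean(2)
for r in(120,150,180,220,260,300):print(r,g[r,180:460:8].astype(int).tolist())
# green display blob in wrist and scene
for n,q in(('w',im),('s',s[150:300,250:400])):
    q=q.astype(int);m=((q[...,1]-q[...,2]>15)&(q[...,1]-q[...,0]>10)).astype(np.uint8)
    c,_=cv2.findContours(m,0,2)
    for k in c:
        if cv2.contourArea(k)>20:print(n,cv2.contourArea(k),cv2.minAreaRect(k),cv2.boundingRect(k))
E
```

```text
time: 10.53
ee_pos: [0.4141, 0.0951, 0.0591]
tcp_rot: [179.9, -0.1, 65.8]
wrist_force: [0.6, -0.7, 0.4]
opening: 0.0848
grasp_force: 0.0
120 [107, 137, 170, 171, 172, 174, 161, 127, 87, 81, 166, 167, 166, 169, 168, 167, 163, 164, 169, 169, 164, 169, 163, 167, 167, 166, 169, 166, 169, 172, 168, 170, 165, 168, 166]
150 [113, 95, 82, 78, 84, 129, 133, 159, 174, 173, 176, 174, 133, 92, 167, 165, 163, 169, 166, 167, 164, 164, 168, 166, 161, 169, 163, 165, 168, 168, 166, 167, 162, 168, 163]
180 [77, 41, 38, 43, 46, 43, 44, 42, 76, 133, 133, 172, 172, 175, 104, 167, 167, 164, 165, 164, 163, 169, 164, 165, 164, 169, 166, 168, 170, 169, 168, 167, 168, 166, 166]
220 [79, 45, 42, 107, 112, 112, 59, 45, 45, 83, 82, 84, 120, 166, 156, 150, 165, 166, 163, 167, 163, 164, 163, 163, 166, 162, 167, 168, 166, 165, 169, 167, 169, 168, 165]
260 [114, 113, 116, 128, 127, 119, 125, 122, 115, 114, 112, 115, 113, 112, 103, 79, 105, 98, 100, 105, 102, 107, 105, 104, 107, 110, 110, 107, 110, 113, 111, 114, 168, 166, 166]
300 [27, 26, 26, 28, 24, 25, 31, 13, 24, 14, 23, 32, 104, 112, 100, 79, 108, 108, 108, 106, 105, 109, 163, 162, 163, 121, 166, 163, 165, 154, 151, 146, 164, 168, 166]
w 5219.0 ((223.5, 346.0), (78.0, 79.0), 90.0) (184, 307, 80, 79)
s 49.5 ((102.23075103759766, 46.15384292602539), (6.656403064727783, 10.53930377960205), 33.6900634765625) (97, 42, 11, 10)
```

```bash
echo '0,-0.01,-0.04,0,0.085
0,-0.02,-0.08,0,0.085
0,-0.035,-0.12,0,0.085
0,-0.035,-0.13,0,0.085
0,-0.035,-0.13,0,0.085' | python3 drive.py
python3 - <<'E'
from h import *
im,i=snap('t4')
E
```

```text
time: 11.05
ee_pos: [0.3823, 0.1099, 0.1902]
tcp_rot: [179.8, -0.2, 65.8]
wrist_force: [1.1, 0.7, 0.3]
opening: 0.0851
grasp_force: 0.0
```

View pics/t4.png

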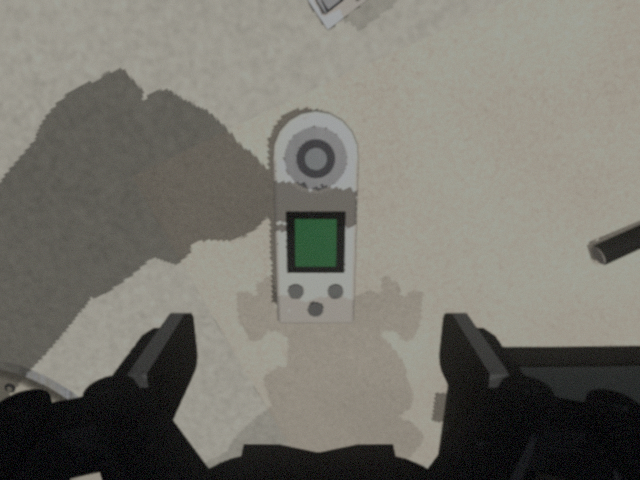

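It lies flat with display up. The nose tip is at (316,111), the square end at row 322, and its sides run at columns 274–358, between the fingers.

Run:
```python
from h import *
im,i=load('t4')
p=plane(0,[[316,111],[316,322],[274,180],[358,180],[277,322],[354,322]],.032,i)
print((p*1000).round(1).tolist(),np.linalg.norm(p[0]-p[1]),np.linalg.norm(p[4]-p[5]))
c=(p[0]+p[1])/2;d=p[0]-p[1];print("c",c,"yaw",np.degrees(np.arctan2(d[1],d[0])))
t=(p[[4,5]].mean(0));u=p[[2,3]].mean(0);d=u-t;print("yaw2",np.degrees(np.arctan2(d[1],d[0])))
o=telemetry.get_obs();print(o["ee_pos"],o["tcp_rot"],totool(c-o["ee_pos"]))
# height check with scene view: display centre
s=optics.camera('scene').astype(int);m=((s[...,1]-s[...,2]>15)&(s[...,1]-s[...,0]>10)).astype(np.uint8)
for k in cv2.findContours(m,0,2)[0]:
    if cv2.contourArea(k)>30:
        x=cv2.minAreaRect(k)[0];o2,d2=rays('scene',[x]);o1,d1=rays(0,[[316,243]],i);print(x,tri(o1,d1[0],o2,d2[0]))
```

```text
[[411.1, 175.1, 32.0], [351.0, 41.5, 32.0], [368.5, 146.8, 32.0], [418.3, 124.5, 32.0], [325.3, 53.1, 32.0], [376.1, 30.2, 32.0]] 0.1464927980215391 0.055681444890226126
c [0.38107342 0.10829589 0.032     ] yaw 65.7904039054096
yaw2 65.58790639399831
[0.38197871 0.109569   0.1879144 ] [ 1.79924697e+02 -6.08449337e-02  6.57994028e+01] [-0.0016979  -0.00050875  0.15591215]
(457.5, 256.0) [0.48253137 0.22000383 0.10911309]
(440.4754333496094, 233.7295379638672) [0.4560686  0.20489129 0.1074454 ]
(348.4999694824219, 194.99998474121094) [0.37647496 0.09812641 0.03489459]
```

```bash
echo '0,0,0.04,0,0.085
0,0,0.08,0,0.085
0,0,0.115,0,0.085
0,0,0.145,0,0.085
0,0,0.155,0,0.085' | python3 drive.py; echo '0,0,0.004,0,0.085
0,0,0.004,0,0.085
0,0,0.004,0,0.085' | python3 drive.py;echo '0,0,0,0,0.065
0,0,0,0,0.045
0,0,0,0,0.045
0,0,0,0,0.045
0,0,0,0,0.045' | python3 drive.py 45
```

```text
time: 11.57
ee_pos: [0.3778, 0.108, 0.0262]
tcp_rot: [-179.6, 0.3, 65.7]
wrist_force: [0.3, -0.6, -0.9]
opening: 0.085
grasp_force: 0.0
time: 11.82
ee_pos: [0.3821, 0.1094, 0.0298]
tcp_rot: [180.0, -0.0, 65.8]
wrist_force: [-0.2, -0.2, 1.0]
opening: 0.0849
grasp_force: 0.0
time: 12.23
ee_pos: [0.3822, 0.1095, 0.0302]
tcp_rot: [179.9, -0.1, 65.8]
wrist_force: [-1.3, 0.4, 5.8]
opening: 0.0552
grasp_force: 48.0
```

```bash
echo '0,0,-0.02,0,0.045
0,0,-0.05,0,0.045
0,0,-0.085,0,0.045
0,0,-0.12,0,0.045
0,0,-0.12,0,0.045' | python3 drive.py; echo '-0.025,0.02,0,0,0.045
-0.05,0.042,0,0,0.045
-0.08,0.067,0,0,0.045
-0.11,0.092,0,0,0.045
-0.14,0.117,0,0.4,0.045' | python3 drive.py; echo '-0.03,0.025,0,0,0.045
-0.06,0.05,0,0,0.045
-0.085,0.07,0,0,0.045
-0.0955,0.081,0,0,0.045
-0.0955,0.081,0,0,0.045' | python3 drive.py
python3 - <<'E'
from h import *
im,i=snap('p1');o=telemetry.get_obs();print(o["ee_pos"],o["tcp_rot"],totool(np.array([.4663,-.1865,.13])-o["ee_pos"]))
E
```

```text
time: 12.65
ee_pos: [0.3837, 0.1099, 0.1555]
tcp_rot: [179.6, -0.3, 65.8]
wrist_force: [0.5, 0.1, -1.8]
opening: 0.0551
grasp_force: 50.1
time: 13.07
ee_pos: [0.4308, -0.0682, 0.1488]
tcp_rot: [180.0, -0.0, 65.4]
wrist_force: [0.3, 1.1, -2.9]
opening: 0.0554
grasp_force: 49.9
time: 13.48
ee_pos: [0.465, -0.1896, 0.1481]
tcp_rot: [-180.0, 0.0, 65.2]
wrist_force: [-0.3, 1.3, -3.7]
opening: 0.0551
grasp_force: 49.9
[ 0.46446739 -0.1879871   0.1481535 ] [-1.79936321e+02 -6.65006053e-03  6.52333289e+01] [0.00211594 0.00106124 0.01815258]
```

Run:
```python
from h import *
from scipy.spatial.transform import Rotation as R
im,i=load('p1');E=np.array(i["extrinsics"]);o=telemetry.get_obs()
T=o["ee_pos"];Rt=R.from_euler("xyz",o["tcp_rot"],degrees=True).as_matrix()
zt=T[2]-.030+.032
K=np.array(i["mtx"]);Ei=np.linalg.inv(E)
def samp(P):
    uv=cv2.projectPoints(P,cv2.Rodrigues(Ei[:3,:3])[0],Ei[:3,3],K,np.array([i["k1"],0,0,0,0.]))[0].reshape(1,-1,2).astype(np.float32)
    return cv2.remap(im,uv,None,1)[0],uv[0]
# lines along tool x at several tool y, on the meter's top plane and mid-plane
for y in(-8,0,8):
    s=np.arange(60,92,1.);P=np.array([T+Rt@[a/1e3,y/1e3,0] for a in s]);P[:,2]=zt
    v,uv=samp(P);print(y,uv[[0,-1]].round().tolist(),v.mean(1).astype(int).tolist())
for x in(25,40):
    s=np.arange(-40,41,2.);P=np.array([T+Rt@[x/1e3,a/1e3,0] for a in s]);P[:,2]=zt
    print(x,samp(P)[0].mean(1).astype(int).tolist())
```

```text
-8 [[284.0, 160.0], [281.0, 35.0]] [213, 218, 217, 217, 217, 217, 217, 217, 212, 163, 50, 25, 25, 23, 49, 79, 132, 132, 139, 139, 140, 139, 141, 138, 138, 139, 131, 101, 146, 147, 72, 39]
0 [[314.0, 160.0], [313.0, 34.0]] [180, 174, 217, 217, 218, 217, 218, 218, 217, 217, 212, 126, 55, 35, 31, 37, 35, 106, 139, 142, 137, 140, 140, 140, 139, 139, 124, 94, 147, 146, 74, 39]
8 [[344.0, 160.0], [346.0, 35.0]] [170, 217, 217, 218, 219, 218, 218, 219, 217, 212, 133, 65, 36, 23, 29, 31, 52, 113, 145, 147, 145, 144, 146, 145, 145, 144, 129, 109, 147, 150, 73, 34]
25 [138, 141, 87, 73, 63, 62, 70, 95, 148, 150, 148, 150, 150, 158, 155, 115, 114, 114, 115, 112, 111, 114, 117, 145, 174, 174, 177, 216, 216, 216, 216, 215, 215, 215, 152, 77, 71, 69, 144, 142, 143]
40 [140, 143, 88, 75, 58, 60, 61, 78, 147, 157, 161, 113, 114, 114, 111, 63, 84, 121, 165, 164, 165, 163, 160, 161, 149, 104, 106, 176, 180, 177, 179, 217, 217, 215, 150, 71, 71, 69, 142, 141, 142]
```

Run:
```python
from h import *
from scipy.spatial.transform import Rotation as R
im,i=load('p1');E=np.array(i["extrinsics"]);o=telemetry.get_obs()
T=o["ee_pos"];Rt=R.from_euler("xyz",o["tcp_rot"],degrees=True).as_matrix()
K=np.array(i["mtx"]);Ei=np.linalg.inv(E)
print("cam in tool",Rt.T@(E[:3,3]-T))
def samp(P):
    uv=cv2.projectPoints(P,cv2.Rodrigues(Ei[:3,:3])[0],Ei[:3,3],K,np.array([i["k1"],0,0,0,0.]))[0].reshape(1,-1,2).astype(np.float32)
    return cv2.remap(im,uv,None,1)[0]
for y in(-10,0,10):
    s=np.arange(68,92,1.);P=np.array([T+Rt@[a/1e3,y/1e3,0] for a in s]);P[:,2]=.06
    print(y,samp(P).mean(1).astype(int).tolist())
for x in(35,45,50,55):
    s=np.arange(-72,74,2.);P=np.array([T+Rt@[x/1e3,a/1e3,0] for a in s]);P[:,2]=.06
    print(x,samp(P).mean(1).astype(int).tolist())
```

```text
cam in tool [ 0.07481101  0.00080309 -0.11651143]
-10 [68, 27, 25, 21, 22, 21, 25, 33, 34, 40, 61, 120, 142, 145, 145, 144, 143, 146, 144, 145, 146, 145, 145, 146]
0 [131, 108, 55, 39, 38, 36, 34, 37, 32, 35, 54, 120, 139, 140, 139, 140, 139, 138, 138, 139, 137, 139, 140, 139]
10 [97, 43, 41, 41, 41, 31, 31, 21, 29, 27, 54, 120, 136, 137, 136, 137, 138, 136, 137, 137, 136, 137, 136, 136]
35 [143, 144, 145, 88, 92, 83, 72, 97, 98, 97, 96, 96, 96, 95, 112, 150, 151, 151, 151, 152, 152, 152, 129, 114, 115, 153, 174, 174, 178, 176, 178, 176, 144, 109, 101, 101, 102, 104, 105, 103, 108, 134, 178, 184, 183, 183, 183, 183, 185, 184, 184, 186, 216, 217, 216, 217, 217, 217, 217, 181, 154, 154, 154, 154, 153, 154, 154, 151, 148, 150, 136, 90, 154]
45 [69, 81, 105, 89, 91, 85, 66, 89, 87, 89, 90, 88, 88, 89, 89, 87, 97, 150, 152, 152, 152, 152, 159, 216, 216, 212, 192, 165, 177, 179, 179, 179, 180, 180, 180, 181, 179, 183, 184, 187, 189, 185, 185, 184, 185, 184, 183, 215, 216, 217, 218, 219, 218, 217, 218, 217, 216, 158, 144, 140, 142, 143, 143, 144, 144, 143, 143, 140, 140, 139, 114, 90, 154]
50 [73, 79, 103, 91, 91, 85, 68, 90, 92, 92, 93, 92, 92, 92, 93, 92, 93, 94, 109, 180, 210, 216, 217, 216, 216, 217, 216, 216, 216, 218, 215, 202, 176, 171, 171, 173, 175, 176, 173, 181, 174, 201, 216, 217, 218, 218, 216, 217, 218, 217, 218, 218, 218, 217, 213, 155, 148, 150, 148, 148, 150, 148, 147, 148, 148, 149, 148, 150, 150, 149, 127, 91, 154]
55 [69, 80, 108, 90, 92, 83, 67, 93, 90, 92, 93, 91, 88, 90, 90, 91, 89, 90, 90, 92, 95, 180, 215, 216, 216, 217, 216, 217, 217, 217, 218, 218, 217, 217, 218, 216, 217, 217, 217, 218, 218, 218, 217, 218, 217, 217, 218, 217, 218, 217, 218, 217, 203, 142, 147, 147, 147, 148, 147, 147, 148, 148, 147, 143, 148, 148, 147, 148, 149, 148, 142, 95, 156]
```

```bash
echo '0.003,0.0007,0.015,0,0.045
0.003,0.0007,0.03,0,0.045
0.003,0.0007,0.045,0,0.045
0.003,0.0007,0.055,0,0.045
0.003,0.0007,0.055,0,0.045' | python3 drive.py; echo '0,0,0.005,0,0.045
0,0,0.010,0,0.045
0,0,0.015,0,0.045
0,0,0.020,0,0.045
0,0,0.020,0,0.045' | python3 drive.py
```

```text
time: 13.95
ee_pos: [0.4652, -0.1831, 0.0916]
tcp_rot: [-179.8, -0.0, 65.4]
wrist_force: [-0.3, 0.6, -3.6]
opening: 0.0553
grasp_force: 49.8
time: 14.37
ee_pos: [0.466, -0.1844, 0.0728]
tcp_rot: [-179.9, 0.0, 65.4]
wrist_force: [-1.0, -0.4, -3.1]
opening: 0.0551
grasp_force: 49.9
```

```bash
echo '0,0,0.005,0,0.045
0,0,0.010,0,0.045
0,0,0.015,0,0.045
0,0,0.020,0,0.045
0,0,0.022,0,0.045' | python3 drive.py; echo '0,0,0.003,0,0.045
0,0,0.005,0,0.045
0,0,0.006,0,0.045
0,0,0.006,0,0.045' | python3 drive.py
```

```text
time: 14.78
ee_pos: [0.466, -0.1844, 0.0507]
tcp_rot: [-179.9, 0.0, 65.4]
wrist_force: [-0.1, 0.6, -2.8]
opening: 0.0553
grasp_force: 49.9
time: 15.12
ee_pos: [0.4663, -0.1845, 0.0456]
tcp_rot: [-180.0, 0.0, 65.4]
wrist_force: [0.6, -0.4, -2.4]
opening: 0.0552
grasp_force: 49.9
```

```bash
echo '0,0,0.001,0,0.045
0,0,0.002,0,0.045
0,0,0.002,0,0.045' | python3 drive.py; echo '0,0,0,0,0.06
0,0,0,0,0.07
0,0,0,0,0.072
0,0,0,0,0.072' | python3 drive.py; echo '0,0,-0.03,0,0.072
0,0,-0.06,0,0.072
0,0,-0.10,0,0.072
0,0,-0.14,0,0.072
0,0,-0.17,0,0.072' | python3 drive.py;echo '0,0,-0.03,0,0.072
0,0,-0.06,0,0.072
0,0,-0.09,0,0.04
0,0,-0.09,0,0.02
0,0,-0.09,0,0' | python3 drive.py
```

```text
time: 15.37
ee_pos: [0.4665, -0.1846, 0.0442]
tcp_rot: [180.0, -0.0, 65.4]
wrist_force: [-0.8, -0.2, 2.2]
opening: 0.055
grasp_force: 50.5
time: 15.7
ee_pos: [0.4665, -0.1846, 0.0439]
tcp_rot: [180.0, -0.0, 65.4]
wrist_force: [0.9, 0.4, -0.0]
opening: 0.0719
grasp_force: 0.0
time: 16.12
ee_pos: [0.4665, -0.1846, 0.2171]
tcp_rot: [179.9, -0.0, 65.4]
wrist_force: [0.8, -0.4, -0.6]
opening: 0.0718
grasp_force: 0.0
time: 16.53
ee_pos: [0.467, -0.1848, 0.3054]
tcp_rot: [179.8, -0.0, 65.4]
wrist_force: [0.5, -0.2, -0.2]
opening: 0.0367
grasp_force: 0.0
```

Run:
```python
from h import *
im,i=snap('v1');K=np.array(i["mtx"]);Ei=np.linalg.inv(np.array(i["extrinsics"]))
th=np.radians(-24.63);ex=np.array([np.cos(th),np.sin(th)]);ey=np.array([-ex[1],ex[0]]);c=np.array([.4659,-.1874])
def line(pts,z):
    P=np.array([np.r_[c+ex*a/1e3+ey*b/1e3,z] for a,b in pts])
    uv=cv2.projectPoints(P,cv2.Rodrigues(Ei[:3,:3])[0],Ei[:3,3],K,np.array([i["k1"],0,0,0,0.]))[0].reshape(1,-1,2).astype(np.float32)
    return cv2.remap(im,uv,None,1)[0].mean(1).astype(int).tolist()
for z in(.046,.06):
    print(z,'y 60..90',line([(0,b) for b in range(60,90)],z));print('y -60..-90',line([(0,-b) for b in range(60,90)],z))
    for y in(-60,-45,40):print('x -45..45 @',y,line([(a,y) for a in range(-45,46,2)],z))
```

```text
0.046 y 60..90 [186, 185, 184, 185, 186, 195, 209, 218, 219, 218, 219, 220, 215, 205, 179, 127, 72, 97, 135, 147, 147, 148, 147, 147, 149, 145, 145, 147, 147, 146]
y -60..-90 [142, 144, 142, 143, 143, 143, 153, 178, 203, 213, 216, 214, 200, 164, 114, 85, 79, 79, 78, 78, 77, 77, 79, 93, 117, 138, 148, 146, 141, 136]
x -45..45 @ -60 [141, 142, 142, 141, 142, 140, 130, 90, 100, 183, 214, 215, 216, 215, 216, 215, 217, 216, 216, 204, 156, 142, 143, 142, 144, 192, 215, 215, 216, 216, 216, 215, 217, 217, 216, 211, 151, 72, 93, 134, 142, 142, 144, 142, 142, 142]
x -45..45 @ -45 [144, 145, 144, 144, 145, 145, 136, 89, 93, 183, 213, 217, 214, 175, 143, 142, 143, 143, 195, 216, 215, 217, 217, 216, 216, 216, 207, 162, 142, 145, 143, 152, 202, 216, 217, 211, 158, 70, 87, 137, 144, 145, 144, 145, 145, 143]
x -45..45 @ 40 [150, 149, 150, 148, 149, 149, 145, 97, 91, 184, 216, 219, 207, 181, 182, 181, 172, 128, 104, 107, 145, 165, 169, 171, 165, 133, 103, 107, 157, 185, 183, 185, 205, 219, 219, 213, 160, 62, 76, 136, 151, 148, 148, 150, 150, 150]
0.06 y 60..90 [185, 186, 185, 185, 185, 189, 202, 215,
[... 293 characters left out ...]
 146, 145, 145, 145, 117, 83, 149, 206, 214, 216, 216, 214, 215, 216, 215, 216, 213, 193, 157, 145, 147, 173, 209, 216, 216, 217, 216, 216, 216, 216, 217, 217, 195, 102, 73, 125, 145, 146, 146, 147, 147, 147, 147]
x -45..45 @ -45 [144, 143, 145, 145, 144, 144, 143, 118, 79, 142, 205, 215, 213, 174, 142, 143, 143, 147, 188, 215, 215, 216, 217, 216, 216, 216, 206, 162, 144, 144, 142, 162, 207, 216, 215, 192, 99, 70, 122, 145, 146, 147, 146, 146, 146, 147]
x -45..45 @ 40 [149, 149, 150, 151, 150, 150, 150, 131, 75, 140, 208, 217, 217, 200, 180, 182, 179, 160, 112, 101, 110, 134, 153, 152, 131, 105, 102, 133, 178, 185, 183, 188, 216, 219, 218, 197, 89, 65, 112, 149, 149, 150, 150, 150, 149, 150]
```

The meter sits centred in the cut-out, with its nose at +75 mm and its sides at about ±28 mm. Next I go over and behind the lid.

```bash
echo '0,0.03,0,0,0
0,0.07,0,0,0
0,0.11,0,0,0
0,0.15,0,0,0
0,0.19,0,0,0' | python3 drive.py; echo '0,0.005,0,0,0
0,0.005,0.02,0,0
0,0.005,0.05,0,0
0,0.005,0.08,0,0
0,0.005,0.08,0,0' | python3 drive.py
```

```text
time: 17.0
ee_pos: [0.636, -0.2624, 0.3017]
tcp_rot: [-179.9, 0.0, 65.4]
wrist_force: [0.9, -0.9, 0.7]
opening: -0.0002
grasp_force: 0.0
time: 17.42
ee_pos: [0.6366, -0.2627, 0.2146]
tcp_rot: [-179.2, 0.0, 65.4]
wrist_force: [-0.9, 0.2, -1.7]
opening: -0.0002
grasp_force: 0.0
```

```bash
echo '0,-0.004,0,0,0
0,-0.008,0,0,0
0,-0.012,0,0,0
0,-0.016,0,0,0
0,-0.020,0,0,0' | python3 drive.py; echo '0,-0.004,0,0,0
0,-0.008,0,0,0
0,-0.012,0,0,0
0,-0.016,0,0,0
0,-0.020,0,0,0' | python3 drive.py
```

```text
time: 17.83
ee_pos: [0.621, -0.2554, 0.2261]
tcp_rot: [179.8, -0.0, 65.4]
wrist_force: [0.8, 0.2, 0.4]
opening: 0.0005
grasp_force: 0.0
time: 18.25
ee_pos: [0.6024, -0.2469, 0.2242]
tcp_rot: [180.0, -0.0, 65.4]
wrist_force: [1.2, -0.6, 1.9]
opening: -0.0001
grasp_force: 0.7
```

```bash
echo '0,-0.004,0,0,0
0,-0.008,0,0,0
0,-0.012,0,0,0
0,-0.016,0,0,0
0,-0.020,0,0,0' | python3 drive.py; echo '0,-0.004,0,0,0
0,-0.008,0,0,0
0,-0.012,0,0,0
0,-0.016,0,0,0
0,-0.020,0,0,0' | python3 drive.py
```

```text
time: 18.67
ee_pos: [0.5842, -0.2386, 0.224]
tcp_rot: [-180.0, 0.0, 65.4]
wrist_force: [1.6, -0.3, 1.0]
opening: 0.0003
grasp_force: 0.7
time: 19.08
ee_pos: [0.566, -0.2302, 0.2241]
tcp_rot: [-180.0, -0.0, 65.4]
wrist_force: [0.4, -0.3, 0.1]
opening: -0.0
grasp_force: 0.5
```

```bash
echo '0,-0.008,0,0,0
0,-0.016,0,0,0
0,-0.024,0,0,0
0,-0.032,0,0,0
0,-0.04,0,0,0' | python3 drive.py; echo '0,-0.008,0,0,0
0,-0.016,0,0,0
0,-0.024,0,0,0
0,-0.032,0,0,0
0,-0.04,0,0,0' | python3 drive.py;  echo '0,-0.008,0,0,0
0,-0.016,0,0,0
0,-0.024,0,0,0
0,-0.032,0,0,0
0,-0.032,0,0,0' | python3 drive.py; python3 -c "
from h import *
snap('l1');im=optics.camera('scene');cv2.imwrite('pics/l1s.png',im)"
```

```text
time: 19.5
ee_pos: [0.5292, -0.2134, 0.2242]
tcp_rot: [180.0, 0.0, 65.4]
wrist_force: [0.8, -0.5, -0.1]
opening: -0.0005
grasp_force: 0.5
time: 19.92
ee_pos: [0.4929, -0.1967, 0.2241]
tcp_rot: [-180.0, 0.0, 65.4]
wrist_force: [0.5, -0.7, -0.2]
opening: -0.0001
grasp_force: 0.2
time: 20.33
ee_pos: [0.4634, -0.1832, 0.2244]
tcp_rot: [-180.0, -0.0, 65.4]
wrist_force: [0.2, 0.5, 0.1]
opening: 0.0001
grasp_force: 0.0
```

```bash
echo '0,0,0.006,0,0
0,0,0.012,0,0
0,0,0.018,0,0
0,0,0.024,0,0
0,0,0.030,0,0' | python3 drive.py; echo '0,0,0.006,0,0
0,0,0.012,0,0
0,0,0.018,0,0
0,0,0.024,0,0
0,0,0.030,0,0' | python3 drive.py
```

```text
time: 20.85
ee_pos: [0.4646, -0.1838, 0.193]
tcp_rot: [-180.0, 0.0, 65.4]
wrist_force: [-0.6, 0.1, -0.5]
opening: -0.0002
grasp_force: 0.1
time: 21.27
ee_pos: [0.4646, -0.1837, 0.1635]
tcp_rot: [180.0, 0.0, 65.4]
wrist_force: [-0.3, -0.2, 1.1]
opening: -0.0004
grasp_force: 0.1
```

```bash
echo '0,0,0.006,0,0
0,0,0.012,0,0
0,0,0.018,0,0
0,0,0.024,0,0
0,0,0.028,0,0' | python3 drive.py; echo '0,0,-0.015,0,0
0,-0.015,-0.03,0,0
0,-0.03,-0.03,0,0
0,-0.043,-0.03,0,0
0,-0.043,-0.03,0,0' | python3 drive.py; echo '0,0,0.006,0,0
0,0,0.012,0,0
0,0,0.018,0,0
0,0,0.024,0,0
0,0,0.03,0,0' | python3 drive.py
```

```text
time: 21.68
ee_pos: [0.4644, -0.1837, 0.1352]
tcp_rot: [-180.0, 0.0, 65.4]
wrist_force: [-0.4, -0.2, -0.4]
opening: -0.0002
grasp_force: 0.0
time: 22.1
ee_pos: [0.4243, -0.1653, 0.1665]
tcp_rot: [180.0, -0.0, 65.4]
wrist_force: [-0.5, 0.1, 0.5]
opening: -0.0001
grasp_force: 0.0
time: 22.52
ee_pos: [0.4256, -0.1659, 0.1349]
tcp_rot: [-179.9, 0.0, 65.4]
wrist_force: [0.4, 0.6, -0.9]
opening: -0.0
grasp_force: 0.0
```

```bash
echo '0,0,0.004,0,0
0,0,0.008,0,0
0,0,0.012,0,0
0,0,0.014,0,0
0,0,0.014,0,0' | python3 drive.py; echo '0,0,0.001,0,0
0,0,0.002,0,0
0,0,0.003,0,0
0,0,0.004,0,0
0,0,0.004,0,0' | python3 drive.py
```

```text
time: 22.93
ee_pos: [0.4254, -0.1657, 0.1217]
tcp_rot: [-180.0, 0.0, 65.4]
wrist_force: [0.4, -0.6, -0.5]
opening: 0.0003
grasp_force: 0.0
time: 23.35
ee_pos: [0.4257, -0.1659, 0.1185]
tcp_rot: [180.0, -0.0, 65.4]
wrist_force: [-1.1, 1.0, 2.1]
opening: 0.0
grasp_force: 1.5
```

Contact at the expected ajar height. I press on in 1 mm steps.

```bash
echo '0,0,0.001,0,0
0,0,0.001,0,0
0,0,0.001,0,0' | python3 drive.py; echo '0,0,0.001,0,0
0,0,0.001,0,0
0,0,0.001,0,0' | python3 drive.py
```

```text
time: 23.6
ee_pos: [0.4257, -0.1659, 0.1182]
tcp_rot: [179.9, -0.0, 65.4]
wrist_force: [-2.2, 1.8, 9.0]
opening: -0.0001
grasp_force: 4.7
time: 23.85
ee_pos: [0.4256, -0.1658, 0.1175]
tcp_rot: [179.9, -0.0, 65.4]
wrist_force: [-4.2, 2.0, 12.1]
opening: 0.0
grasp_force: 5.9
```

```bash
echo '0,0,0.001,0,0
0,0,0.001,0,0
0,0,0.001,0,0' | python3 drive.py; echo '0,0,0.0007,0,0
0,0,0.0007,0,0
0,0,0.0007,0,0' | python3 drive.py
```

```text
time: 24.1
ee_pos: [0.4255, -0.1658, 0.1165]
tcp_rot: [179.9, -0.0, 65.4]
wrist_force: [-5.6, 1.9, 13.2]
opening: -0.0001
grasp_force: 6.3
time: 24.35
ee_pos: [0.4254, -0.1658, 0.1157]
tcp_rot: [180.0, -0.0, 65.4]
wrist_force: [-5.6, 2.1, 11.5]
opening: 0.0003
grasp_force: 6.1
```

```bash
echo '0,0,0.001,0,0
0,0,0.001,0,0
0,0,0.002,0,0
0,0,0.002,0,0' | python3 drive.py; echo '0,0,0.001,0,0
0,0,0.001,0,0
0,0,0.002,0,0
0,0,0.002,0,0' | python3 drive.py
```

```text
time: 24.68
ee_pos: [0.4255, -0.1658, 0.1124]
tcp_rot: [180.0, -0.0, 65.4]
wrist_force: [-0.4, -0.5, 0.4]
opening: -0.0
grasp_force: 0.0
time: 25.02
ee_pos: [0.4255, -0.1658, 0.1101]
tcp_rot: [-180.0, 0.0, 65.4]
wrist_force: [-0.3, 0.2, -1.5]
opening: 0.0001
grasp_force: 0.0
```

```bash
echo '0,0,0.001,0,0
0,0,0.001,0,0
0,0,0.002,0,0
0,0,0.002,0,0' | python3 drive.py
```

```text
time: 25.35
ee_pos: [0.4256, -0.1658, 0.1088]
tcp_rot: [180.0, -0.0, 65.4]
wrist_force: [-1.5, 0.6, 3.4]
opening: 0.0001
grasp_force: 1.7
```

```bash
echo '0,0,0.001,0,0
0,0,0.001,0,0
0,0,0.001,0,0' | python3 drive.py; echo '0,0,-0.01,0,0
0,0,-0.04,0,0
0,0,-0.08,0,0
0,0,-0.12,0,0
0,0,-0.15,0,0' | python3 drive.py; echo '0,0,-0.04,0,0
0,0,-0.06,0,0
0,0,-0.06,0,0
0,0,-0.06,0,0' | python3 drive.py
python3 - <<'E'
from h import *
im,i=snap('f1');K=np.array(i["mtx"]);Ei=np.linalg.inv(np.array(i["extrinsics"]))
th=np.radians(-24.63);ex=np.array([np.cos(th),np.sin(th)]);ey=np.array([-ex[1],ex[0]]);c=np.array([.4823,-.1949])
def line(pts,z):
    P=np.array([np.r_[c+ex*a/1e3+ey*b/1e3,z] for a,b in pts])
    uv=cv2.projectPoints(P,cv2.Rodrigues(Ei[:3,:3])[0],Ei[:3,3],K,np.array([i["k1"],0,0,0,0.]))[0].reshape(1,-1,2).astype(np.float32)
    return cv2.remap(im,uv,None,1)[0].mean(1).astype(int).tolist()
for y in(-70,-55,0,55,70,85):print(y,line([(a,y) for a in range(-105,-60,2)],.084))
E
```

```text
time: 25.6
ee_pos: [0.4256, -0.1659, 0.1086]
tcp_rot: [179.9, -0.0, 65.4]
wrist_force: [-4.4, 1.6, 11.5]
opening: 0.0002
grasp_force: 5.8
time: 26.02
ee_pos: [0.4255, -0.1658, 0.2609]
tcp_rot: [179.9, -0.0, 65.4]
wrist_force: [0.6, 0.5, 0.3]
opening: -0.0004
grasp_force: 0.0
time: 26.35
ee_pos: [0.426, -0.166, 0.3186]
tcp_rot: [179.9, -0.0, 65.4]
wrist_force: [0.1, -0.7, -0.6]
opening: 0.0001
grasp_force: 0.0
-70 [172, 171, 171, 171, 116, 48, 44, 43, 55, 94, 103, 103, 113, 119, 118, 115, 116, 117, 116, 110, 104, 103, 99]
-55 [174, 176, 171, 167, 122, 129, 118, 136, 137, 121, 97, 102, 117, 113, 118, 114, 116, 114, 116, 114, 116, 114, 117]
0 [171, 173, 171, 170, 120, 36, 33, 28, 33, 31, 24, 78, 114, 118, 115, 114, 115, 117, 114, 115, 117, 116, 113]
55 [152, 114, 113, 112, 91, 123, 126, 134, 148, 123, 105, 102, 118, 120, 121, 119, 121, 121, 120, 119, 119, 119, 119]
70 [148, 113, 114, 115, 91, 73, 78, 92, 106, 94, 98, 94, 120, 121, 122, 120, 121, 119, 121, 120, 120, 121, 120]
85 [174, 172, 174, 174, 154, 41, 18, 16, 19, 15, 18, 65, 121, 123, 124, 122, 122, 120, 122, 122, 123, 121, 122]
```

```bash
python3 -c "
from workcell import bot, optics, telemetry, job_done
print(job_done())"
```

```text
the job is handed in; nothing more can be done
None
```

The refractometer is in its cut-out, display up and nose in the rounded end. The lid snapped down to its shut height under about 13 N, and I handed the job in at about 26 s. While laying the meter over I pressed a fingertip on its display with a wrist force of about 70 N before backing off, and I did not check both catches by eye or re-measure the other things on the bench at the end.

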